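# Raise the scan camera to its second stop and hold it

## Task

The scan camera on the checkout counter must go up for a tall parcel. First raise the small lock lever on the column's head all the way up and leave it there; then squeeze in the side button of the black grip block on top of the mast, pull the mast straight up past its first stop as far as it goes, the second stop, and finish still holding it there with the button squeezed, because it drops if let go. Leave the other things on the counter where they are.

Things in the scene. Friction and masses are not known exactly. Their poses are not given: they have to be found in the camera images.
- stand: Scan-camera stand, fixed to the counter. Origin on the counter under the column's axis; its z is up, the lever is on its -x side, the button on +y, the camera arm on +x. Foot plate 160 mm wide, 12 mm high, from x = -50 to +140 mm; column 36 x 36 mm; grey collar (the head) 44 x 44 mm, z = 119 to 145 mm, topping the column.
- grip (a point): Grip: black block on top of the 22 mm square steel mast, 30 (x) x 36 (y) x 44 (z) mm, axes as the stand's, on the column's axis. This point is its centre, where to hold it with the fingers closing along y (one on the button, one on the plain face): z = 179 mm when down, 279 at the second stop. Gap to the collar 12 mm. A camera arm leaves its +x face, reaching 163 mm out, below its top.
- mast (a joint): Mast height in m: 0 down, about 0.05 first stop, 0.10 second stop (hard end of travel). It rises only with the lever raised and while the button is squeezed; let out on the way up, the button catches at the first stop and must be squeezed again. It does not catch at the second stop: let go, it sinks to the first. Only its weight (0.3 to 0.6 kg) and 1 N of friction resist.
- button (a joint): Side button in the +y face of the grip block, 16 (x) x 26 (z) mm, centred at the block's centre height, standing 6 mm proud of the face (its outer face 24 mm from the block's centre). Value in m: 0 out, 0.005 fully in (then 1 mm proud, so the block measures 37 mm over the button); its spring takes 3 N at the start and 5.5 N fully in; the latch is clear from 0.004.
- lever (a joint): Small lock lever on the -x side of the head, hinged about the stand's y axis at stand x = -30 mm, z = 138 mm. Value in rad: 0 level, pointing away along -x; grows as the tip is raised; 1.2 is the upper end. It stays where it is left (about 1 N at the tip moves it). It frees the mast from about 0.3.
- lever_tip (a point): Centre of the lever's black end ball, 18 mm in diameter, 55 mm from the hinge (at stand x = -85 mm, z = 138 mm with the lever level). Pinched lightly (about 10 N) along the stand's y it turns between the fingers. The lever's steel bar is 8 mm wide.
- jam_jar: Bystander: closed jar, 64 mm in diameter, about 85 mm high. Origin under its centre.
- shop_sign: Bystander: small wooden sign board 85 mm wide on a turned foot 64 mm in diameter, 98 mm high in all. Origin under its centre.
- basket: Bystander: purple open basket 130 x 220 x 65 mm with papers. Origin under its centre.

How it is judged:
By the outcome, as a careful person would: the job done as asked, in the order asked, and still so for the second after the job is handed in, while the arm keeps its last pose, push and grip.
It also fails if it takes over 48 s, if anything falls off the work surface, if the arm or the gripper's body presses on something with over 40 N, if the wrist force passes 120 N, or if a joint passes its speed limit or range.

## Robot

A 6-joint arm with a two-finger parallel gripper is mounted at the origin on the work surface. World frame = base frame: x ahead of the robot, y to its left, z up, the work surface at z = 0. Lengths are in m, angles in rad, forces in N, time in s.
With the tool pointing down it reaches from about 0.425 to 0.95 m from the base axis. Payload 14.7 kg.
Tool frame: the origin (TCP) lies midway between the tips of the shut fingers; the grasp point (between the pads) lies 19 mm behind it; z points along the fingers, y is the line along which they close (so a half turn about z gives the same grasp; the last joint's range is limited). The gripper opens to 85 mm and grips with 20 to 120 N. Pads are 22 mm wide; open, the fingers measure 114 mm over their backs; the gripper's body (76 mm by 85 mm) begins 54 mm behind the grasp point. The pads swing forward as they close: fully open they stand 13 mm farther back than shut.
Start: joints at [-1.353, 0.48, 1.596, -0, 1.065, -0.047], TCP at [0.17, -0.627, 0.231] pointing down, gripper open.
Joint ranges: [-2.75, 2.75], [-0.82, 2.05], [0.23, 2.67], [-1.56, 4.7], [0.09, 2.69], [-2.92, 2.92]. Speed limits (rad/s): [1.89, 1.89, 2.39, 3.01, 3.01, 3.01].

## Interface

Orientations are given as a rotation vector (axis times angle).
In Python, from plant import manip gives the robot as it stands. The module is installed in compiled form; this text tells all that it offers.
- The arm moves only by the shell command python3 -m crank 'ROWS' [FORCE]. ROWS is a JSON object whose one key "steps" holds a list of rows, each a list of 5 numbers: the closure, from 0 (fully open) to 1 (shut), then the shift along the tool's x, y, z in m, then the turn about the tool's z in rad. In form: {"steps": [[hand, dx, dy, dz, twist], ...]}. A call has 1 to 20 rows; each row is the pose to reach, as a shift and turn from the pose commanded when the call began, along the tool's axes at that moment; what a row does not reach only later rows make up. A row lasts 1/12 s, in which the tool goes at most 41.7 mm and 7.16 degrees, less where a joint would pass 70% of its speed; a pose out of reach is approached as far as the arm can. A call with a gripper value outside its range is refused whole. The fingers move at their own pace and stop on an object; FORCE is the grip in N (left out, the last holds). Time passes only in rows, so rows that repeat a pose let the fingers close. It gives the time, the measured TCP pose, the force, the opening and the grip force at its end, in the units of the state.
- manip.state(): the state, without advancing time (a new reading comes with each control period).
- manip.camera(name): name is "scene" or "top" or "wrist"; returns a dict with "color" (400x640x3 uint8, red, green, blue), "z_map" (400x640 float32, m along the optical axis (not along the pixel's ray), 0 where there is no reading), "fx", "fy", "cx", "cy" (pixels), "R" (3x3) and "t" (3): a world point X has camera coordinates R X + t. Camera axes: x right, y down, z forward; pixel columns grow to the right and rows downward; lengths in m; the calibration is good to about 2 mm. The wrist camera is an equidistant fisheye: a pixel r from the principal point sees the ray r / f radians off the axis. A picture is of the moment at which its call begins.
- manip.hand_in(): hands the job in; it is judged then, once.
The state is a dict: "time_s": time; "qpos": joint angles; "joint_vel": joint speeds; "effort": joint torques, N m; "eef_pos": TCP position; "orientation": TCP orientation; "contact_force": force on the tool from outside, world axes, zero at the start; "wrist_torque": the same for the moment, N m; "opening": finger opening in m; "grasp_force": force on a finger pad.
Only numpy, scipy, OpenCV 4.12 (cv2) and the standard library are available. Lean on these libraries where they do the work, as an engineer would, in place of code of your own. Each camera call takes 0.05 s, during which the arm holds its last target. There are 200 camera calls.

## Working session

There is one attempt and no reset: what is moved stays moved. The work goes in short steps, Python scripts to look and compute and a shell command to move; the robot and the scene stay as the last step left them, time stands still between calls to the robot, and variables do not carry over. Pictures are saved under pics/ and viewed, at most 10 in all, crops included, and the job is handed in when it is done.

```bash
mkdir -p pics
python3 - <<'E'
from plant import manip
import numpy as np,cv2
s=manip.state();print(s)
for n in("scene","top"):
    c=manip.camera(n);np.savez(n+'0.npz',**c)
    cv2.imwrite(f'pics/{n}0.png',c['color'][...,::-1]);print(n,c['fx'],c['cx'],c['cy'],c['R'],c['t'])
E
```

```text
{'time_s': 0.0, 'qpos': array([-1.35257151e+00,  4.80832221e-01,  1.59685778e+00,  2.66363970e-06,
        1.06511515e+00, -4.65891380e-02]), 'joint_vel': array([-0.00144629,  0.00243855,  0.00035855, -0.00112379,  0.00239896,
        0.00069221]), 'effort': array([-6.17463456e-05, -9.50668001e+01, -4.30193424e+01, -3.56090538e-05,
        1.23739845e-02, -4.36195592e-05]), 'eef_pos': array([ 0.17006344, -0.62693391,  0.23067815]), 'orientation': array([-3.11289689e+00, -4.14592893e-01,  1.59539202e-04]), 'contact_force': array([ 0.57745286, -0.8532838 ,  0.20292767]), 'wrist_torque': array([-0.02883981, -0.05402433,  0.02965388]), 'grasp_force': 0.0, 'opening': 0.0855872224607328}
scene 484.78128881128595 317.45377163336656 198.76468469679426 [[ 0.35488602  0.93487119 -0.00847196]
 [ 0.65638881 -0.25560381 -0.70980308]
 [-0.66573992  0.24633829 -0.70434921]] [-0.2673588  -0.28844559  1.78266522]
top 440.4044287427773 308.98855775066653 201.83545614916656 [[-0.02611898 -0.99958202  0.01239302]
 [-0.99391565  0.02463994 -0.10735246]
 [ 0.10700223 -0.01512155 -0.99414378]] [0.05624842 0.59110377 1.10779408]
```

View pics/scene0.png

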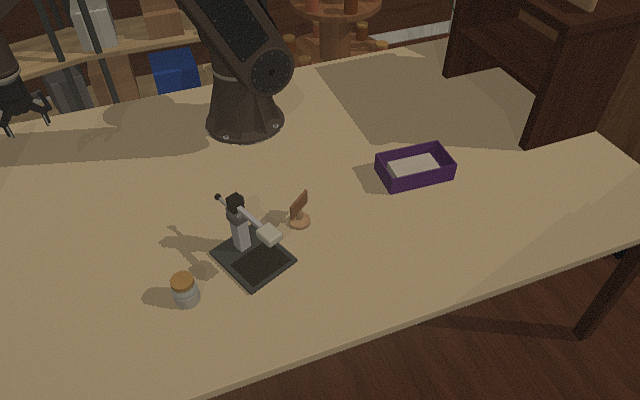

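View pics/top0.png

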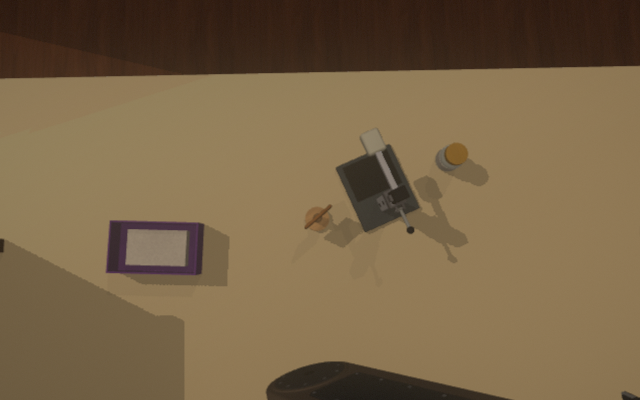

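The top view shows the foot plate centred near (378,188), the grip block near (398,195), the lever ball at (410,230), the camera head at (372,141), the sign at (318,217) and the jar at (454,156). I'll measure these from the depth map and rays.

```bash
cat > h.py <<'E'
import numpy as np,cv2
def ray(c,u,v,z):
    d=c['R'].T@np.array([(u-c['cx'])/c['fx'],(v-c['cy'])/c['fy'],1.]);o=-c['R'].T@c['t']
    return o+d*(z-o[2])/d[2]
def cloud(c):
    v,u=np.mgrid[:400,:640];z=c['z_map']
    P=np.stack([(u-c['cx'])/c['fx']*z,(v-c['cy'])/c['fy']*z,z],-1)
    W=(P-c['t'])@c['R'];W[z==0]=np.nan
    return W
E
python3 - <<'E'
from h import *
c=dict(np.load('top0.npz'));W=cloud(c);col=c['color'].astype(int)
s=dict(np.load('scene0.npz'));
# foot plate: height 5..20mm
x0,x1,y0,y1=320,480,110,250
m=np.zeros((400,640),bool);sub=W[y0:y1,x0:x1,2]
dark=col.max(2)<75
m[y0:y1,x0:x1]=(abs(sub-.012)<.007)&dark[y0:y1,x0:x1]
p=[ray(c,u,v,.012)[:2] for v,u in np.argwhere(m)]
n,l,st,cen=cv2.connectedComponentsWithStats(m.astype(np.uint8));k=1+np.argmax(st[1:,4]);print(st[k])
p=np.array([ray(c,u,v,.012)[:2] for v,u in np.argwhere(l==k)],np.float32)
r=cv2.minAreaRect(p);print(r)
b=(dark&(W[...,2]>.1));b[:, :320]=0;b[:,480:]=0;b[:110]=0;b[250:]=0
n,l,st,cen=cv2.connectedComponentsWithStats(b.astype(np.uint8))
for i in range(1,n):
    if st[i,4]>8: print(st[i],cen[i],np.nanmedian(W[l==i],0),ray(c,*cen[i],.201),ray(c,*cen[i],.138))
im=c['color'][110:250,330:480,::-1];im=cv2.resize(im,None,fx=4,fy=4,interpolation=2)
im2=cv2.resize(s['color'][170:310,150:330,::-1],None,fx=4,fy=4,interpolation=2)
cv2.imwrite('pics/c1.png',im);cv2.imwrite('pics/c2.png',im2)
for nme,uv,z in(("jar",(457,153),.085),("sign",(318,218),.02)):print(nme,ray(c,*uv,z))
E
```

```text
[ 337  155   64   77 2491]
((0.6194703578948975, -0.11775204539299011), (0.18630863726139069, 0.10937696695327759), 22.371328353881836)
[381 185  28  28 394] [396.03045685 196.74619289] [ 0.58262607 -0.15365355  0.19685013] [ 0.58063196 -0.14866393  0.201     ] [ 0.58784029 -0.16221001  0.138     ]
[407 227   7   6  38] [410.  229.5] [ 0.50967179 -0.18826414  0.1483377 ] [ 0.5076655  -0.17591597  0.201     ] [ 0.51010064 -0.19124477  0.138     ]
jar [ 0.70039944 -0.33191344  0.085     ]
sign [0.55068412 0.01866029 0.02      ]
```

View pics/c1.png

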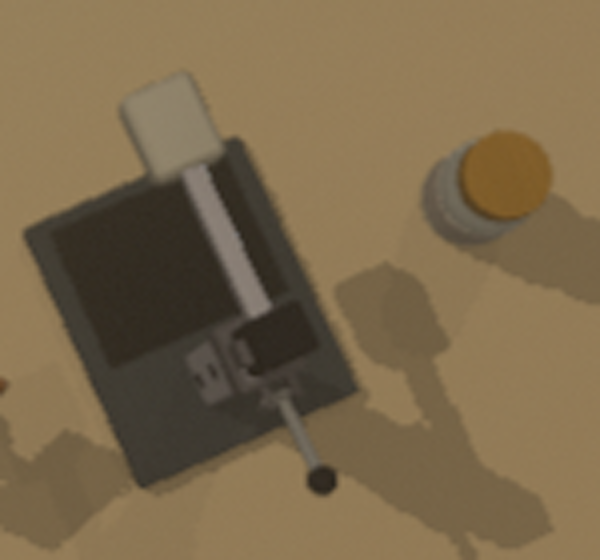

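View pics/c2.png

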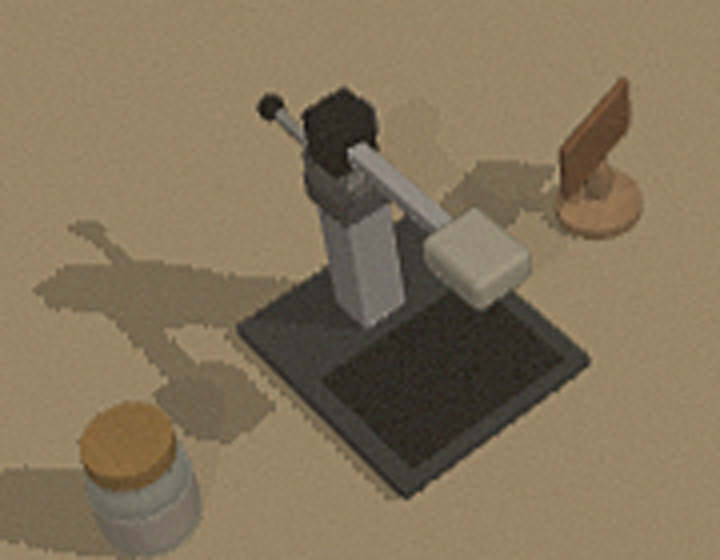

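The crops show the plate corners at top-crop (23,232), (240,138), (357,388) and (143,488), the block's top near (278,339) and the ball at (322,480). The button side (+y) faces the sign.

Run:
```python
from h import *
c=dict(np.load('top0.npz'));s=dict(np.load('scene0.npz'))
f=lambda x,y,z:ray(c,330+(x-1.5)/4,110+(y-1.5)/4,z)[:2]
g=lambda x,y,z:ray(s,150+(x-1.5)/4,170+(y-1.5)/4,z)[:2]
A,B,C,D=[f(*p,.012) for p in((23,232),(240,138),(357,388),(143,488))]
ang=lambda v:np.degrees(np.arctan2(v[1],v[0]))
print("yaw",ang(B-C),ang(A-D),ang(A-B)-90,ang(D-C)-90,[np.linalg.norm(v) for v in(B-C,A-D,A-B,D-C)])
cen=(A+B+C+D)/4
S=[g(*p,.012) for p in((237,328),(408,490),(590,360))];print("scene",[ang(S[1]-S[0]),ang(S[2]-S[1])-90], (S[0]+S[2])/2,cen)
yaw=np.radians(np.mean([ang(B-C),ang(A-D),ang(A-B)-90,ang(D-C)-90]));ex=np.array([np.cos(yaw),np.sin(yaw)])
print("origin from plate",cen-.045*ex,(S[0]+S[2])/2-.045*ex)
bt,bs=f(322,480,.138),g(270,106,.138);print("ball",bt,bs,"origin",bt+.085*ex,bs+.085*ex)
print("block top",f(278,339,.201), g(342,113,.201))
print(ang(f(278,339,.201)-bt),np.degrees(yaw))
```

```text
yaw 22.2857697929826 23.042783462816896 22.25760215014523 23.36389190290312 [np.float64(0.18347205831391092), np.float64(0.18651523088270383), np.float64(0.1591491111275131), np.float64(0.15671259618813282)]
scene [np.float64(23.633648634120973), np.float64(21.761194145915837)] [ 0.63233324 -0.14248984] [ 0.62883947 -0.14084566]
origin from plate [ 0.58733664 -0.15823861] [ 0.5908304  -0.15988279]
ball [ 0.50980193 -0.19152251] [ 0.50301097 -0.19221687] origin [ 0.58819618 -0.15866917] [ 0.58140521 -0.15936352]
block top [ 0.58573432 -0.15576619] [ 0.59245705 -0.15655746]
25.215599649782117 22.737511827211964
```

```bash
python3 -m crank '{"steps":[[0,0.03,-0.02,-0.01,-0.03],[0,0.442,-0.331,-0.01,-0.131],[0,0.442,-0.331,-0.01,-0.131],[0,0.442,-0.331,-0.01,-0.131],[0,0.442,-0.331,-0.01,-0.131],[0,0.442,-0.331,-0.01,-0.131],[0,0.442,-0.331,-0.01,-0.131],[0,0.442,-0.331,-0.01,-0.131],[0,0.442,-0.331,-0.01,-0.131],[0,0.442,-0.331,-0.01,-0.131],[0,0.442,-0.331,-0.01,-0.131],[0,0.442,-0.331,-0.01,-0.131],[0,0.442,-0.331,-0.01,-0.131],[0,0.442,-0.331,-0.01,-0.131],[0,0.442,-0.331,-0.01,-0.131],[0,0.442,-0.331,-0.01,-0.131],[0,0.442,-0.331,-0.01,-0.131],[0,0.442,-0.331,-0.01,-0.131],[0,0.442,-0.331,-0.01,-0.131],[0,0.442,-0.331,-0.01,-0.131]]}' 20
python3 - <<'E'
from plant import manip
import numpy as np,cv2
c=manip.camera("wrist");np.savez('w1.npz',**c);s=manip.state();print(s['eef_pos'],s['orientation'],s['time_s'],c['fx'],c['cx'],c['cy'])
def P(X):
    p=c['R']@np.array(X)+c['t'];th=np.arctan2(np.hypot(*p[:2]),p[2]);k=c['fx']*th/np.hypot(*p[:2]);return k*p[0]+c['cx'],k*p[1]+c['cy']
im=c['color'][...,::-1].copy()
e=np.radians(22.7);ex=np.array([np.cos(e),np.sin(e)]);ey=np.array([-ex[1],ex[0]]);o=np.array([.5885,-.1585])
def S(x,y,z):return [*(o+x*ex+y*ey),z]
print(P(S(-.085,0,.138)))
for q in [(-.085,0,.138),(-.015,.018,.201),(-.015,-.018,.201),(.015,.018,.201),(.015,-.018,.201)]:
    u,v=P(S(*q));cv2.drawMarker(im,(round(u),round(v)),(0,0,255),0,6)
cv2.imwrite('pics/w1.png',im)
E
```

```text
time_s: 1.77
eef_pos: [0.5096, -0.193, 0.2413]
orientation: [3.081, 0.616, -0.0]
contact_force: [-0.3, -0.0, 0.3]
opening: 0.0855
grasp_force: 0.0
[ 0.50972481 -0.19286447  0.24134838] [ 3.08061521e+00  6.15794596e-01 -2.21750989e-05] 1.8167 309.70691628693146 315.49579918319716 198.50735391057
(np.float64(312.4416540839506), np.float64(197.3570621752702))
```

View pics/w1.png

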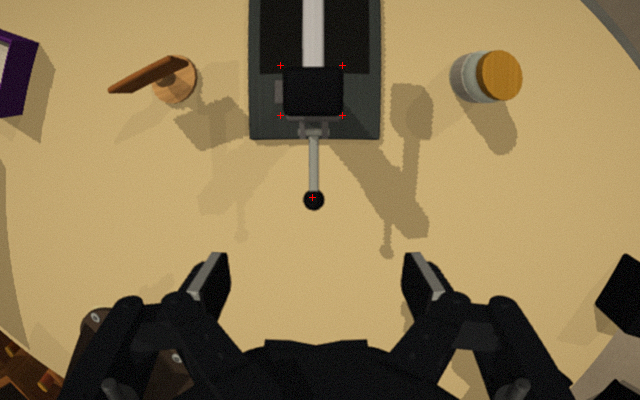

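The prediction markers sit 2–3 px off the real features: the ball is at (314,200) and the block's top spans 283–344 by 68–116. That puts the stand about 1.3 mm towards its own -x and -y from my estimate, and the TCP right over the ball. I'll descend and pinch.

```bash
python3 -m crank '{"steps":[[0,0,0,0.03,0],[0,0,0,0.06,0],[0,0,0,0.09,0],[0,0,0,0.11,0],[0,0,0,0.121,0],[0,0,0,0.121,0],[0.5,0,0,0.121,0],[0.7,0,0,0.121,0],[0.75,0,0,0.121,0],[0.8,0,0,0.121,0],[0.85,0,0,0.121,0],[0.9,0,0,0.121,0],[0.9,0,0,0.121,0],[0.9,0,0,0.121,0],[0.9,0,0,0.121,0]]}' 20
```

```text
time_s: 3.07
eef_pos: [0.5099, -0.1915, 0.1204]
orientation: [-3.079, -0.617, 0.0]
contact_force: [0.3, 6.0, 0.6]
opening: 0.0163
grasp_force: 19.5
```

```bash
python3 -m crank '{"steps":[[0.9,0,-0.001,0,0],[0.9,0.0006,-0.001,-0.0082,0],[0.9,0.0015,-0.001,-0.0122,0],[0.9,0.0025,-0.001,-0.0163,0],[0.9,0.004,-0.001,-0.02,0],[0.9,0.0055,-0.001,-0.0239,0],[0.9,0.0055,-0.001,-0.0239,0]]}'
```

```text
time_s: 3.65
eef_pos: [0.515, -0.1891, 0.145]
orientation: [3.08, 0.618, 0.0]
contact_force: [-2.2, 1.6, 0.8]
opening: 0.0162
grasp_force: 19.7
```

Run:
```python
from plant import manip
import numpy as np,cv2
c=manip.camera("wrist");s=manip.state();print(s['contact_force'],s['opening'],s['eef_pos'])
cv2.imwrite('pics/w2.png',c['color'][...,::-1])
```

```text
[-1.77086366  0.65626093  0.01892875] 0.015990088826989324 [ 0.5148194  -0.18910652  0.14460534]
```

View pics/w2.png

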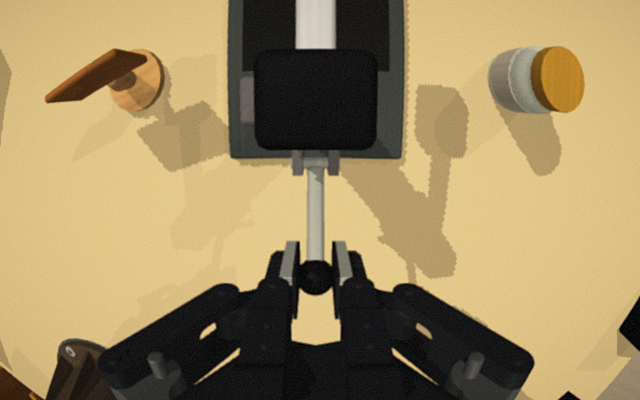

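The ball is held between the pads at (315,277) and the bar runs straight to the hinge at (316,165). I'll follow the rest of the arc up.

```bash
python3 -m crank '{"steps":[[0.9,0.002,0,-0.0038,0],[0.9,0.0041,0,-0.0072,0],[0.9,0.0065,0,-0.0105,0],[0.9,0.0093,0,-0.0136,0],[0.9,0.0122,0,-0.0165,0],[0.9,0.0153,0,-0.0192,0],[0.9,0.0187,0,-0.0217,0],[0.9,0.0221,0,-0.0238,0],[0.9,0.0258,0,-0.0257,0],[0.9,0.0296,0,-0.0274,0],[0.9,0.0322,0,-0.0283,0],[0.9,0.0332,0,-0.0285,0],[0.9,0.0332,0,-0.0285,0]]}'
```

```text
time_s: 4.78
eef_pos: [0.5454, -0.1763, 0.1727]
orientation: [3.08, 0.618, -0.001]
contact_force: [-4.3, -0.3, 2.6]
opening: 0.0162
grasp_force: 19.8
```

Run:
```python
from plant import manip
import numpy as np,cv2
c=manip.camera("wrist");s=manip.state();print(s['contact_force'],s['opening'],s['eef_pos'])
cv2.imwrite('pics/w3.png',c['color'][...,::-1])
```

```text
[-4.84197004  0.75835905  1.90765271] 0.016376458688246 [ 0.54535113 -0.17634456  0.17271297]
```

View pics/w3.png

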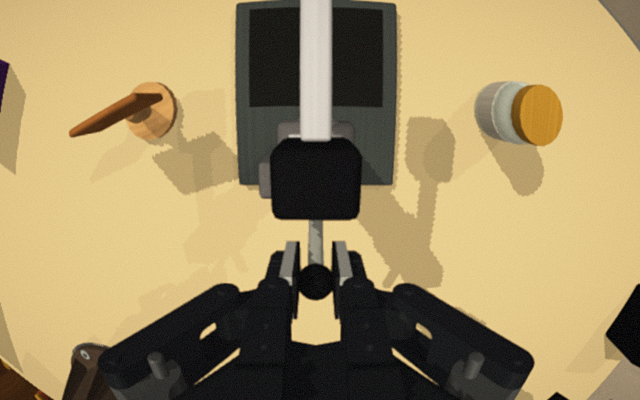

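The ball is pinched at (316,281), close behind the block at (316,180). The force of about 5 N along the arc shows the lever is on its upper stop. I'll release it, go up and move over the block.

```bash
python3 -m crank '{"steps":[[0.8,0,0,0,0],[0.6,0,0,0,0],[0.3,0,0,0,0],[0,0,0,0,0],[0,0,0,0,0],[0,0,0,0,0],[0,0,0,-0.03,0],[0,0,0,-0.06,0],[0,0.02,0.0005,-0.06,0],[0,0.046,0.0005,-0.06,0],[0,0.046,0.0005,-0.06,0],[0,0.046,0.0005,-0.06,0],[0,0.046,0.0005,-0.06,0]]}'
python3 - <<'E'
from plant import manip
import numpy as np,cv2
c=manip.camera("wrist");s=manip.state();print(s['contact_force'],s['opening'],s['eef_pos'])
a=c['color'][150:,100:540,::-1]
t=manip.camera("scene")['color'][170:310,150:330,::-1]
t=cv2.resize(t,None,fx=1.8,fy=1.8)
o=np.zeros((250,440+t.shape[1],3),np.uint8);o[:a.shape[0],:440]=a;o[:t.shape[0],440:]=t[:250]
cv2.imwrite('pics/w4.png',o)
E
```

```text
time_s: 5.92
eef_pos: [0.5875, -0.159, 0.2323]
orientation: [-3.08, -0.618, 0.001]
contact_force: [-0.6, 0.2, 0.2]
opening: 0.0856
grasp_force: 0.0
[ 0.29300241 -0.80602434  0.82258562] 0.08545697525660648 [ 0.58728904 -0.15911354  0.23230683]
```

View pics/w4.png

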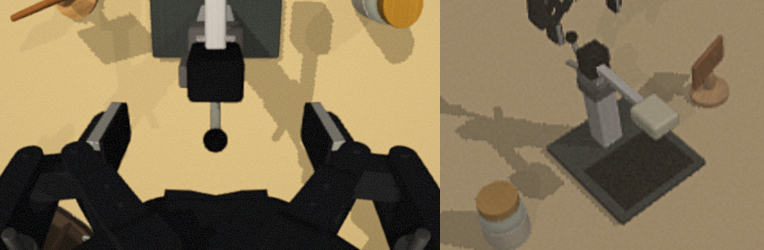

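The lever stands raised in the scene view, with its ball at about (571,37) in the composite. In the wrist view the block is at (215,72) and the ball at (215,139), below it. I'll check both numerically.

Run:
```python
from plant import manip
import numpy as np,cv2
c=manip.camera("wrist")
def P(X):
    p=c['R']@np.array(X)+c['t'];th=np.arctan2(np.hypot(*p[:2]),p[2]);k=c['fx']*th/np.hypot(*p[:2]);return (k*p[0]+c['cx'],k*p[1]+c['cy'])
e=np.radians(22.7);ex=np.array([np.cos(e),np.sin(e)]);ey=np.array([-ex[1],ex[0]]);o=np.array([.5885,-.1585])-.0013*ex-.0012*ey
S=lambda x,y,z:[*(o+x*ex+y*ey),z]
for th in(.9,1.0,1.1,1.2):print(th,P(S(-.03-.055*np.cos(th),0,.138+.055*np.sin(th))))
for q in [(-.015,.018),(-.015,-.018),(.015,.018),(.015,-.018)]:print(q,P(S(*q,.201)))
g=c['color'].max(2)<45;n,l,st,cen=cv2.connectedComponentsWithStats(g[:320].astype(np.uint8))
for i in range(1,n):
    if st[i,4]>150:print(st[i],cen[i])
d=np.array(manip.state()['eef_pos'][:2])-o;print(d@ex,d@ey)
```

```text
0.9 (np.float64(315.4042777158381), np.float64(299.06047533537924))
1.0 (np.float64(315.39661222507476), np.float64(296.7718387998633))
1.1 (np.float64(315.388404327003), np.float64(293.6947294184629))
1.2 (np.float64(315.37974201646955), np.float64(289.81883991652296))
(-0.015, 0.018) (np.float64(286.9869521203238), np.float64(254.69867125186315))
(-0.015, -0.018) (np.float64(343.6443560418064), np.float64(254.65871785019732))
(0.015, 0.018) (np.float64(285.2510793678777), np.float64(210.30961316912556))
(0.015, -0.018) (np.float64(345.2681595320129), np.float64(210.26038374536878))
[ 259   60   45   85 3620] [281.20110497 101.55939227]
[ 327   60   45   85 3713] [349.03716671 101.84863991]
[   0   91   35   78 1305] [ 15.19693487 127.32873563]
[ 286  192   58   60 3050] [314.79278689 222.74491803]
[ 105  253  125   67 3433] [181.38770754 299.61840955]
[ 402  253  125   67 3432] [449.47610723 299.58304196]
[304 278  23  23 404] [314.83168317 289.31188119]
[594 289  46  31 934] [619.37901499 307.67665953]
-5.797350843990293e-05 0.0009182557364950466
```

The lever's ball matches 1.2 rad to within half a pixel, and the block is centred within 1 mm. I'll descend and squeeze.

```bash
python3 -m crank '{"steps":[[0,0,0.0004,0.03,0],[0,0,0.0004,0.055,0],[0,0,0.0004,0.074,0],[0,0,0.0004,0.074,0],[0,0,0.0004,0.074,0],[0.3,0,0.0004,0.074,0],[0.45,0,0.0004,0.074,0],[0.5,0,0.0004,0.074,0],[0.6,0,0.0004,0.074,0],[0.7,0,0.0004,0.074,0],[0.8,0,0.0004,0.074,0],[0.8,0,0.0004,0.074,0],[0.8,0,0.0004,0.074,0],[0.8,0,0.0004,0.074,0]]}' 60
```

```text
time_s: 7.23
eef_pos: [0.5874, -0.1573, 0.16]
orientation: [-3.077, -0.617, 0.001]
contact_force: [-7.6, 17.5, 18.3]
opening: 0.0376
grasp_force: 58.0
```

```bash
python3 -m crank '{"steps":[[0.8,0,-0.001,-0.001,0],[0.8,0,-0.001,-0.004,0],[0.8,0,-0.001,-0.008,0],[0.8,0,-0.001,-0.012,0],[0.8,0,-0.001,-0.016,0],[0.8,0,-0.001,-0.02,0],[0.8,0,-0.001,-0.025,0],[0.8,0,-0.001,-0.03,0],[0.8,0,-0.001,-0.03,0],[0.8,0,-0.001,-0.03,0]]}'
```

```text
time_s: 8.07
eef_pos: [0.5878, -0.1582, 0.1892]
orientation: [-3.08, -0.618, -0.0]
contact_force: [1.4, 4.3, -3.8]
opening: 0.0358
grasp_force: 61.8
```

```bash
python3 -m crank '{"steps":[[0.8,0,0,-0.003,0],[0.8,0,0,-0.008,0],[0.8,0,0,-0.013,0],[0.8,0,0,-0.018,0],[0.8,0,0,-0.023,0],[0.8,0,0,-0.028,0],[0.8,0,0,-0.033,0],[0.8,0,0,-0.038,0],[0.8,0,0,-0.043,0],[0.8,0,0,-0.048,0],[0.8,0,0,-0.053,0],[0.8,0,0,-0.058,0],[0.8,0,0,-0.062,0],[0.8,0,0,-0.065,0],[0.8,0,0,-0.067,0],[0.8,0,0,-0.067,0],[0.8,0,0,-0.067,0]]}'
```

```text
time_s: 9.48
eef_pos: [0.5878, -0.1583, 0.2559]
orientation: [-3.08, -0.618, -0.0]
contact_force: [1.7, 3.2, -4.5]
opening: 0.0363
grasp_force: 61.7
```

```bash
python3 -m crank '{"steps":[[0.8,0,0,-0.001,0],[0.8,0,0,-0.002,0],[0.8,0,0,-0.003,0],[0.8,0,0,-0.004,0],[0.8,0,0,-0.005,0],[0.8,0,0,-0.005,0],[0.8,0,0,-0.005,0]]}'
```

```text
time_s: 10.07
eef_pos: [0.5878, -0.1583, 0.2604]
orientation: [-3.08, -0.617, 0.0]
contact_force: [3.2, 4.2, -9.2]
opening: 0.0358
grasp_force: 63.6
```

```bash
python3 -m crank '{"steps":[[0.8,0,0,-0.0005,0],[0.8,0,0,-0.001,0],[0.8,0,0,-0.001,0],[0.8,0,0,-0.001,0],[0.8,0,0,-0.001,0]]}'
python3 - <<'E'
from plant import manip
import numpy as np,cv2
t=manip.camera("scene")['color'][130:310,150:330,::-1]
cv2.imwrite('pics/f1.png',cv2.resize(t,None,fx=3,fy=3))
s=manip.state();print(s['contact_force'],s['eef_pos'],s['opening'])
E
```

```text
time_s: 10.48
eef_pos: [0.5877, -0.1582, 0.2604]
orientation: [-3.079, -0.617, 0.001]
contact_force: [8.6, 2.9, -21.4]
opening: 0.0359
grasp_force: 63.1
[  8.59944234   2.92854885 -20.8060378 ] [ 0.58771289 -0.15827316  0.26040978] 0.03546126114450493
```

View pics/f1.png

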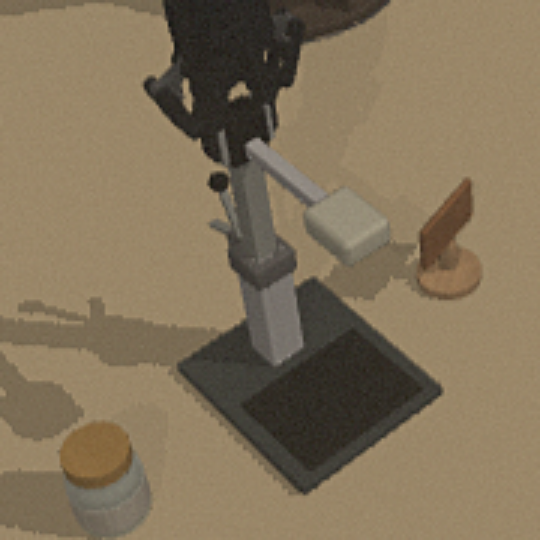

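The mast is out by about 100 mm, running from the collar at (262,260) to the held block at (240,140). The lever is still up, with its ball at (218,181), and the jar and sign haven't moved. The arm is pressing lightly on the hard stop, so I'll hand in.

```bash
python3 -c "
from plant import manip
print(manip.hand_in())"
```

```text
the job is handed in; nothing more can be done
None
```

The lock lever is fully up and the mast is held against its second stop, about 100 mm up, with the button squeezed; nothing else on the counter was touched, and the job was handed in at about 10.5 s.

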